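Wind the chip tray under the objective and clamp the stage

TASK

Bring the chip tray under the objective: with the fingertips, push the stage's hand wheel round by its upright handle through exactly one full turn, clockwise seen from above, until the handle again stands over the fixed pointer where it started; then push the clamp lever fully over, away from the robot. Only push, gently: grip and lift nothing, let the wheel alone move the carriage with its tray, do not bring the lever over before the wheel is set, and leave everything else where it is.

Things in the scene. Friction and masses are not known exactly. Their poses are not given: they have to be found in the camera images.
- wheel (a joint): turning angle of the hand wheel, rad: 0 at the start, grows clockwise seen from above, 6.283 after one full turn. The axis is vertical. Stiff: about 2 to 4 N at the handle turns it and it stays where it is left. It hits stops at -1.2 and 7.6
- wheel_hub (a point): point on the wheel's axis at the mid-height of its rim. Dark steel wheel, rim 148 mm across (12 mm round bar, on a radius of 68 mm), three spokes, hub 36 mm across rising 14 mm above this point; it stands on a round aluminium gear head on the right-hand part of the stage base, the rim's top 92 mm above the table, the base's top at 40 mm
- wheel_handle (a point): centre of the wheel's upright handle: a black round grip, 21 mm thick, that turns freely on its pin, standing on the rim at the outer end of one spoke, 68 mm from the axis; its top is 24 mm above this point and the rim's top 24 mm below it. It turns with the wheel. At the start it may point any way; a small steel pointer 10 mm wide, fixed below the rim and reaching out 98 mm from the axis, marks where it started
- clamp (a joint): angle of the clamp lever, rad: 0 as it leans towards the robot (open), 1.0 fully over away from the robot (its stop). Takes 1 to 2 N at the tip, and stays where it is left
- clamp_tip (a point): tip of the clamp lever, the centre of the 26 mm ball of a black toggle lever (10 mm rod), 60 mm from its pivot, on a grey block 70 x 50 x 25 mm on the front edge of the stage base, left of the wheel; pivot 62 mm above the table; the ball swings 58 mm along the stage's x, away from the robot, its centre 115 mm above the table at both ends and 122 mm half-way
- carriage (a joint): position of the carriage along its rails, m: 0 at the start, grows towards the stage's +y; the wheel's gear moves it 60 mm a turn
- nest (a point): centre of the tray's place on the aluminium carriage (85 x 85 mm), at the mid-height of the tray; moves with the carriage
- tray_mid (a point): centre of the chip tray: black, 56 x 56 mm, 14 mm high, loose in its nest of low ledges on the carriage
- stage: the inspection stage: white base casting 220 mm (x) by 460 mm (y), 40 mm high, origin at the centre of its underside, x away from the robot, y to the left; the carriage's rails run along y on its left half. A grey column 250 mm tall stands behind it at x 135, y 150 mm, with a black objective over x 50, y 150 mm, its lower end 156 mm above the table
- dish_rim (a point): small steel bowl, 44 mm across, 22 mm high, loose on the back of the stage base between wheel and column; the point is the centre of its mouth; leave alone
- vial: amber glass jar with white cap, 24 mm across, 45 mm high, loose on the front left of the stage base; origin at the centre of its underside; leave alone
- driver_grip (a point): grey-handled screwdriver, 150 mm long, lying on the table to the left; the point is on its handle; leave alone
- tweezers: steel tweezers, 120 mm long, about 8 mm high, lying on the table to the right, in front of the stage; origin at its centre, its length along its x axis; leave alone
- waferbox_center (a point): clear round wafer box, 116 mm across, 28 mm high, on the table to the right; the point is its centre; leave alone
- solvent: white bottle, 60 mm across, 140 mm high, on the table to the right; origin at the centre of its underside; leave alone
- partbin: open blue bin, 100 x 140 mm, 60 mm high, on the table to the left; origin at the centre of its underside; leave alone
Things that resemble listed ones, but are neither listed nor needed, are in the scene too. Of the things like the part that bears tray_mid, leave any that is green; of the rest the smaller one is meant.

How it is judged (in metres and radians):
On the way, in this order (a step that is already met when the one before it is completed fails the run):
1. the wheel stands one full turn clockwise from its start, within 0.2 rad (value of joint wheel between 6.083 and 6.483 rad and velocity of joint wheel between -0.1 and 0.1 rad/s and value of joint clamp below 0.5 rad), for 0.3 s.
2. the clamp lever is fully over (value of joint clamp above 0.88 rad), for 0.2 s.
At the end, for the whole second after the job is handed in: The wheel rests one full turn (6.283 rad, within 0.2) clockwise from its start, the clamp lever is over past 0.88 rad, and the tray lies level in its nest on the carriage (within 12 mm) (value of joint wheel between 6.083 and 6.483 rad and velocity of joint wheel between -0.1 and 0.1 rad/s and value of joint clamp above 0.88 rad and distance between tray_mid and nest below 0.012 m and angle between tray_mid's own z axis and vertical below 0.15 rad); the robot touches nothing.
It fails at once if the wheel is wound well past one turn, or well the wrong way (value of joint wheel above 6.85 rad or value of joint wheel below -0.6 rad).
It fails at once if the wheel or lever is squeezed or pushed hard (wheel over 20 N, lever over 40 N) (contact force between any of the arm, the fingers and wheel above 20 N or contact force between the fingers and clamp above 40 N).
It fails at once if the robot touches the carriage or the tray, or the tray is lifted or leaves its nest (contact force between any of the arm, the fingers and carriage above 0.5 N or contact force between any of the arm, the fingers and tray above 0.5 N or not (distance between tray_mid and nest below 0.012 m and angle between tray_mid's own z axis and vertical below 0.15 rad)).
It fails at once if the lever is brought over before the wheel has made its turn (value of joint clamp above 0.6 rad and value of joint wheel below 6 rad).
It fails at once if a bystander is moved more than 25 mm, or lifted (distance of any of dish_rim, vial, driver_grip, tweezers, waferbox_center, solvent, partbin from where it was at the start of the episode above 0.025 m).
It also fails if it takes over 69 s, if anything falls off the work surface, if the arm or the gripper's body presses on something with over 40 N, if the wrist force passes 120 N, or if a joint passes its speed limit or range.

ROBOT

A 7-joint arm with a two-finger parallel gripper is mounted at the origin on the work surface. World frame = base frame: x ahead of the robot, y to its left, z up, the work surface at z = 0. Lengths are in mm, angles in rad, forces in N, time in s.
With the tool pointing down it reaches from about 400 to 900 mm from the base axis. Payload 5.6 kg.
Tool frame: the origin (TCP) lies midway between the tips of the shut fingers; the grasp point (between the pads) lies 19 mm behind it; z points along the fingers, y is the line along which they close (so a half turn about z gives the same grasp; the last joint's range is limited). The gripper opens to 92 mm and grips with 3 to 60 N. Pads are 20 mm wide; open, the fingers measure 128 mm over their backs; the gripper's body (75 mm by 189 mm) begins 69 mm behind the grasp point.
Start: joints at [1.254, 0.468, -0.012, 1.603, 0.006, 1.071, -0.056], TCP at [175.712, -625.807, 214.592] pointing down, gripper open.
Joint ranges: [-2.53, 2.53], [-0.31, 2.02], [-1.57, 1.55], [0.28, 2.44], [-1.29, 4.43], [0.15, 1.84], [-2.92, 2.92]. Speed limits (rad/s): [2.57, 2.57, 3.14, 3.14, 3.14, 3.14, 3.14].

INTERFACE

Orientations are given as a unit quaternion [x, y, z, w].
In Python, from cell import r, cams gives the robot as it stands. The module is installed in compiled form; this text tells all that it offers.
- The arm moves only by the shell command python3 -m handwheel 'ROWS' [FORCE]. ROWS is JSON, a list of rows, each an object with "gripper": the closure, from 0 (fully open) to 1 (shut); "offset": the shift along the tool's x, y, z in mm, a list of three; "dr": the turn, a rotation vector about the tool's x, y, z in degrees, a list of three. In form: [{"gripper": gripper, "offset": [dx, dy, dz], "dr": [ax, ay, az]}, ...]. A call has 1 to 8 rows; each row is the pose to reach, as a shift and turn from the pose commanded when the call began, along the tool's axes at that moment; what a row does not reach only later rows make up. A row lasts 1/12 s, in which the tool goes at most 41.7 mm and 7.16 degrees, less where a joint would pass 70% of its speed; a pose out of reach is approached as far as the arm can. A call with a gripper value outside its range is refused whole. The fingers move at their own pace and stop on an object; FORCE is the grip in N (left out, the last holds). Time passes only in rows, so rows that repeat a pose let the fingers close. It gives the time, the measured TCP pose, the force, the opening and the grip force at its end, in the units of the state.
- r.state(): the state, without advancing time (a new reading comes with each control period).
- cams.read_camera(name): name is "scene" or "side" or "wrist"; returns a dict with "frame" (420x560x3 uint8, red, green, blue), "fovy" (degrees; the focal length in pixels is half the picture's height over the tangent of half this angle, whatever the lens; pixels are square), "cx", "cy" (the principal point, pixels), "eye" and "rotation" of the camera in the world. Camera axes: x right, y up, looking along -z (the intrinsics and any distortion apply to the point x, -y, -z); pixel columns grow to the right and rows downward; lengths in mm; the calibration is good to about 2 mm. A picture is of the moment at which its call begins. There is no depth.
- r.hand_in(): hands the job in; it is judged then, once.
Trained networks look in a picture, given as the dict that the camera call returned (one of the last four; its "shot" number tells which), for a name from the list of things; names that differ only in an ending like _2 or _b are one class to them, and where a whole thing is asked for, a point or a joint stands for the part that bears it (a point fixed in the world has none). Each returns a list of dicts, best first, with "conf" (0 to 1); they miss things now and then, are a little off and sometimes report something else, mostly with a low value. They report only what shows in the picture. A call takes as long as a camera call. They do not tell look-alikes from the thing itself.
- cams.regions_of(picture, label): "pixels" (420x560 bool, what is visible of it) and "extent" ([left, top, right, bottom] in pixels, round what is visible of it).
The state is a dict: "t": time; "joint_pos": joint angles; "joint_vel": joint speeds; "joint_torque": joint torques, N m; "eef_pos": TCP position; "ee_rot": TCP orientation; "contact_force": force on the tool from outside, world axes, zero at the start; "wrist_torque": the same for the moment, N m; "finger_gap": finger opening in mm; "grip_force": force on a finger pad.
Only numpy, scipy, OpenCV 4.12 (cv2) and the standard library are available. Lean on these libraries where they do the work, as an engineer would, in place of code of your own. Each camera call takes 0.05 s, during which the arm holds its last target. There are 200 camera calls.

## Working session

There is one attempt and no reset: what is moved stays moved. The work goes in short steps, Python scripts to look and compute and a shell command to move; the robot and the scene stay as the last step left them, time stands still between calls to the robot, and variables do not carry over. Pictures are saved under pics/ and viewed, at most 10 in all, crops included, and the job is handed in when it is done.

```bash
mkdir -p pics
cat > h.py <<'E'
import numpy as np, cv2
from cell import r, cams
def f(p): return 210/np.tan(np.radians(p["fovy"])/2)
def ray(p,u,v):
    d=np.array([(u-p["cx"])/f(p),-(v-p["cy"])/f(p),-1.]); d=np.array(p["rotation"])@d
    return np.array(p["eye"]),d/np.linalg.norm(d)
def atz(p,u,v,z):
    e,d=ray(p,u,v); return e+d*(z-e[2])/d[2]
def proj(p,X):
    c=np.array(p["rotation"]).T@(np.array(X)-np.array(p["eye"]))
    return p["cx"]+f(p)*c[0]/-c[2], p["cy"]-f(p)*c[1]/-c[2]
E
python3 - <<'E'
from h import *
ps={n:cams.read_camera(n) for n in("scene","side","wrist")}
for n,p in ps.items():
    print(n,{k:(np.round(v,3).tolist() if not isinstance(v,str) else v) for k,v in p.items() if k!="frame"})
    for l in ("wheel_hub","wheel_handle","clamp_tip","tray_mid","stage","vial","dish_rim"):
        for d in cams.regions_of(p,l):
            m=d["pixels"]; y,x=np.nonzero(m); print(l,round(d["conf"],2),d["extent"],len(x),x.mean().round(),y.mean().round(),p["frame"][m].mean(0).round())
a=cv2.resize(ps["scene"]["frame"],(800,600))
cv2.imwrite("pics/a.png",a[...,::-1]); cv2.imwrite("pics/b.png",cv2.resize(ps["side"]["frame"],(800,600))[...,::-1])
print(r.state())
E
```

```text
scene {'fovy': 53.933, 'cx': 282.337, 'cy': 216.126, 'eye': [1124.59, -322.413, 832.739], 'rotation': [0.325, 0.182, 0.454, 0.81], 'shot': 1}
wheel_hub 0.85 [207.2, 225.0, 272.0, 278.8] 1351 242.0 252.0 [101.  99. 101.]
wheel_hub 0.75 [192.0, 155.6, 409.7, 327.8] 15537 310.0 243.0 [138. 135. 135.]
wheel_handle 0.88 [206.4, 225.7, 272.5, 276.4] 1552 241.0 252.0 [107. 105. 106.]
tray_mid 0.8 [321.4, 217.2, 352.0, 242.4] 476 336.0 231.0 [86. 85. 85.]
tray_mid 0.8 [311.0, 307.4, 336.3, 339.2] 628 321.0 324.0 [ 95. 129. 101.]
tray_mid 0.6 [347.3, 284.9, 396.8, 324.3] 1076 371.0 304.0 [92. 91. 91.]
stage 0.72 [195.3, 158.6, 409.5, 330.3] 14765 311.0 243.0 [138. 135. 135.]
vial 0.59 [329.0, 183.4, 336.2, 202.4] 106 332.0 192.0 [128. 115. 108.]
dish_rim 0.7 [276.1, 274.4, 292.8, 291.7] 244 282.0 280.0 [142. 141. 142.]
side {'fovy': 42.905, 'cx': 274.56, 'cy': 211.369, 'eye': [-293.017, -810.429, 1082.1], 'rotation': [0.391, -0.166, -0.346, 0.837], 'shot': 2}
wheel_hub 0.45 [275.8, 231.7, 306.7, 254.8] 151 290.0 242.0 [84. 86. 89.]
wheel_handle 0.71 [281.7, 234.1, 302.5, 248.3] 97 288.0 240.0
[... 517 characters left out ...]
157427,  1.60268586,  0.00600277,
        1.07139194, -0.05626355]), 'joint_vel': array([ 3.44558412e-04, -1.17408407e-03,  1.70726631e-03, -3.82898090e-04,
       -9.45819513e-06,  1.34770258e-03,  8.62574321e-04]), 'joint_torque': array([ 7.86810642e-05, -5.20420146e+01, -1.29309489e-02, -2.44048673e+01,
       -5.68535167e-02,  1.14250151e-02,  3.45876765e-05]), 'eef_pos': array([ 175.69008819, -625.82845086,  214.62347868]), 'ee_rot': array([ 9.90649112e-01,  1.36434357e-01, -1.82200987e-05,  4.84566063e-05]), 'contact_force': array([-0.43580024, -0.41325362,  0.08723192]), 'wrist_torque': array([-0.02050809,  0.00076835, -0.04560351]), 'grip_force': 0.0, 'finger_gap': 91.86203261544365}
```

View pics/a.png

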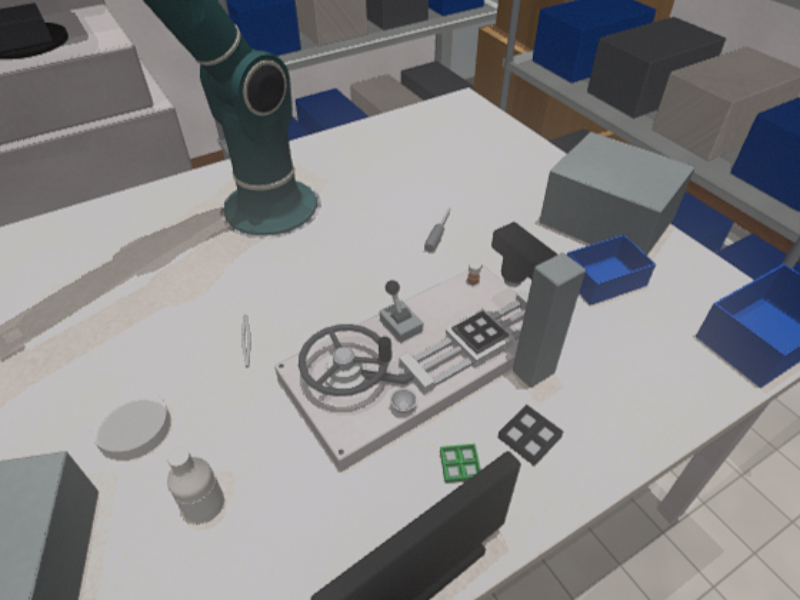

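View pics/b.png

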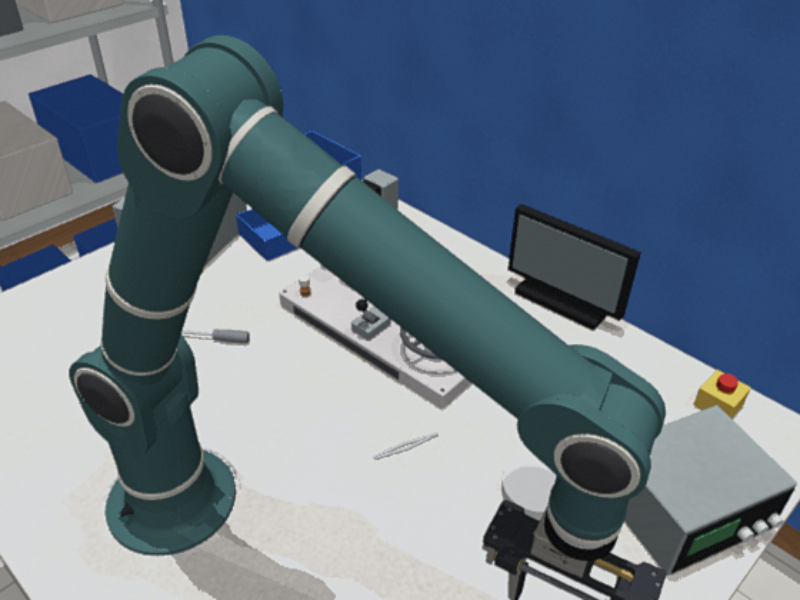

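```bash
cat >> h.py <<'E'
from scipy.spatial.transform import Rotation as R
_rc=cams.read_camera
def read(n):
    p=_rc(n); p=dict(p); p["q"]=p["rotation"]; 
    return p
def ray(p,u,v):
    d=np.array([(u-p["cx"])/f(p),-(v-p["cy"])/f(p),-1.]); d=R.from_quat(p["rotation"]).apply(d)
    return np.array(p["eye"]),d/np.linalg.norm(d)
def proj(p,X):
    c=R.from_quat(p["rotation"]).inv().apply(np.array(X)-np.array(p["eye"]))
    return p["cx"]+f(p)*c[0]/-c[2], p["cy"]-f(p)*c[1]/-c[2]
E
python3 - <<'E'
from h import *
p=read("scene")
g=p["frame"][150:345,180:440]
cv2.imwrite("pics/c.png",cv2.resize(g,(780,585),interpolation=cv2.INTER_CUBIC)[...,::-1])
for n,u,v,z in [("hubtop",241,248,100),("hnd top",269,237,140),("ball",274,201,115),("cornerFR",195,256,40),("BR",240,324,40),("tray",336,231,60)]:
    print(n,atz(p,u,v,z).round(0))
E
```

```text
hubtop [564. -90. 100.]
hnd top [599. -35. 140.]
ball [484.  46. 115.]
cornerFR [ 482. -178.   40.]
BR [ 702. -169.   40.]
tray [609. 151.  60.]
```

View pics/c.png

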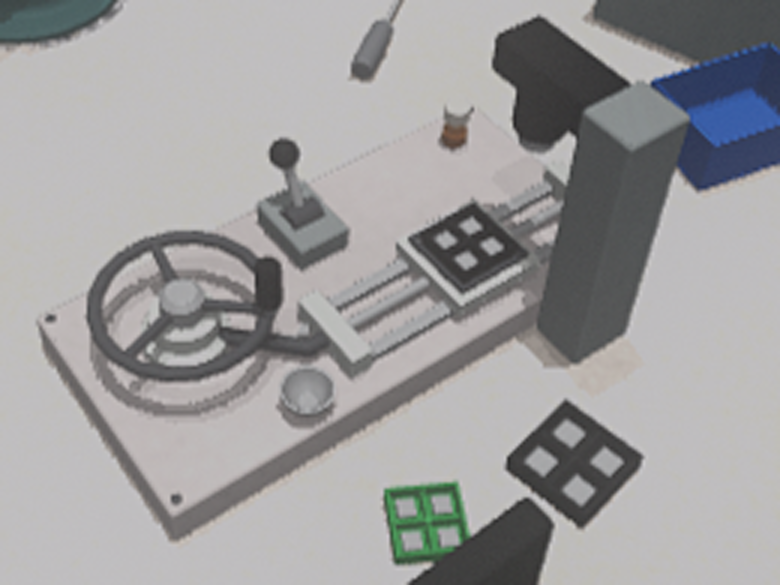

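Run:
```python
from h import *
p=read("scene")
F=lambda x,y:(180+x/3,150+y/3)
W={}
for n,x,y,z in [("hubtop",181,292,100),("hndtop",268,262,140),("ball",285,153,115),("FR",40,322,40),("BR",172,518,40),("FL",482,110,40)]:
    W[n]=atz(p,*F(x,y),z); print(n,W[n].round(0))
h=W["hubtop"]
# rim check: project rim circle, mean darkness for offsets
g=cv2.cvtColor(p["frame"],cv2.COLOR_RGB2GRAY).astype(float)
t=np.linspace(0,2*np.pi,120)
best=[]
for dx in range(-16,17,2):
  for dy in range(-16,17,2):
    X=np.c_[h[0]+dx+68*np.cos(t),h[1]+dy+68*np.sin(t),0*t+88]
    u,v=zip(*[proj(p,q) for q in X]); val=cv2.remap(g,np.float32(u),np.float32(v),1).mean(); best.append((val,h[0]+dx,h[1]+dy))
print(sorted(best)[:4])
d=p; e,rr=ray(read("wrist"),280,207); print("wrist dir",rr)
print("yaw front edge",np.degrees(np.arctan2(*(W["FL"]-W["FR"])[[1,0]]))-90, np.degrees(np.arctan2(*(W["BR"]-W["FR"])[[1,0]])))
```

```text
hubtop [562. -90. 100.]
hndtop [600. -35. 140.]
ball [486.  48. 115.]
FR [ 484. -183.   40.]
BR [ 696. -172.   40.]
FL [466. 276.  40.]
[(np.float64(82.01978352864583), np.float64(563.5245758850492), np.float64(-92.05659539355892)), (np.float64(83.09847819010416), np.float64(563.5245758850492), np.float64(-90.05659539355892)), (np.float64(83.306494140625), np.float64(561.5245758850492), np.float64(-94.05659539355892)), (np.float64(83.31973470052084), np.float64(563.5245758850492), np.float64(-94.05659539355892))]
wrist dir [-0.2515553  -0.06770931 -0.96547159]
yaw front edge 2.1869113858370355 2.824018542676864
```

```bash
python3 -m handwheel '[{"gripper":1,"offset":[15,-15,-20],"dr":[0,0,-5]},{"gripper":1,"offset":[40,-40,-40],"dr":[0,0,-10]},{"gripper":1,"offset":[68,-68,-40],"dr":[0,0,-15]},{"gripper":1,"offset":[96,-96,-40],"dr":[0,0,-20]},{"gripper":1,"offset":[124,-124,-40],"dr":[0,0,-25]},{"gripper":1,"offset":[152,-152,-40],"dr":[0,0,-30]},{"gripper":1,"offset":[180,-180,-40],"dr":[0,0,-35]},{"gripper":1,"offset":[205,-205,-40],"dr":[0,0,-40]}]' 10
cat > go.py <<'E'
# go.py x y z yaw: offsets in tool axes to target
import sys; from h import *
s=r.state(); M=R.from_quat(s["ee_rot"]); x,y,z,w=map(float,sys.argv[1:5])
c=np.cos(np.radians(w)); d=np.sin(np.radians(w))
T=R.from_matrix(np.array([[c,d,0],[d,-c,0],[0,0,-1]]))
ax=M.apply([1,0,0]); print("t",s["t"],"pos",s["eef_pos"].round(1),"yaw",np.degrees(np.arctan2(ax[1],ax[0])).round(1),"j",s["joint_pos"].round(2),"F",s["contact_force"].round(1))
print("offset",M.inv().apply(np.array([x,y,z])-s["eef_pos"]).round(1),"dr",np.degrees((M.inv()*T).as_rotvec()).round(1))
E
python3 go.py 524 14 240 147
```

```text
t: 2.02
eef_pos: [318.6, -370.7, 254.9]
ee_rot: [0.883, 0.469, 0.0, 0.0]
contact_force: [0.5, -0.2, 0.7]
finger_gap: 40.7
grip_force: 0.0
t 2.0167 pos [ 318.6 -370.7  254.9] yaw 56.0 j [ 1.04  0.17 -0.27  1.93  0.05  1.05  0.15] F [ 0.5 -0.2  0.7]
offset [433.8 -45.   14.8] dr [  0.   0. -91.]
```

```bash
python3 -m handwheel '[{"gripper":1,"offset":[34,-4,0],"dr":[0,0,-6]},{"gripper":1,"offset":[70,-8,0],"dr":[0,0,-12]},{"gripper":1,"offset":[108,-12,0],"dr":[0,0,-18]},{"gripper":1,"offset":[146,-16,0],"dr":[0,0,-24]},{"gripper":1,"offset":[184,-20,0],"dr":[0,0,-30]},{"gripper":1,"offset":[222,-24,0],"dr":[0,0,-36]},{"gripper":1,"offset":[260,-27,0],"dr":[0,0,-42]},{"gripper":1,"offset":[292,-30,0],"dr":[0,0,-48]}]'
python3 go.py 524 14 240 147
```

```text
t: 2.68
eef_pos: [458.5, -112.4, 255.1]
ee_rot: [0.615, 0.788, 0.0, 0.001]
contact_force: [0.6, 0.2, 0.2]
finger_gap: 0.4
grip_force: 0.0
t 2.6833 pos [ 458.5 -112.4  255.1] yaw 104.1 j [ 0.71  0.17 -0.59  1.95  0.11  1.05  0.31] F [0.6 0.2 0.2]
offset [106.7  94.2  15.1] dr [  0.    0.1 -42.9]
```

```bash
python3 -m handwheel '[{"gripper":1,"offset":[18,16,0],"dr":[0,0,-6]},{"gripper":1,"offset":[36,32,0],"dr":[0,0,-12]},{"gripper":1,"offset":[54,48,3],"dr":[0,0,-18]},{"gripper":1,"offset":[72,64,8],"dr":[0,0,-24]},{"gripper":1,"offset":[90,80,12],"dr":[0,0,-30]},{"gripper":1,"offset":[107,94,15],"dr":[0,0,-36]},{"gripper":1,"offset":[107,94,15],"dr":[0,0,-43]},{"gripper":1,"offset":[107,94,15],"dr":[0,0,-43]}]'
python3 go.py 576 -15 108 147
python3 - <<'E'
from h import *
p=read("wrist"); q=read("scene")
for n,X in dict(hub=(563,-92,100),hnd=(600,-35,140),hndb=(600,-35,92),ball=(486,48,115)).items():
    print(n,np.round(proj(p,X)),np.round(proj(q,X)))
    im=p["frame"]; cv2.circle(im,tuple(int(v) for v in proj(p,X)),2,(255,0,0),-1)
cv2.imwrite("pics/d.png",cv2.resize(p["frame"],(800,600))[...,::-1])
E
```

```text
t: 3.35
eef_pos: [523.6, 12.8, 239.3]
ee_rot: [0.284, 0.959, 0.0, -0.0]
contact_force: [-0.1, -0.5, 0.4]
finger_gap: 0.5
grip_force: 0.0
t 3.35 pos [523.6  12.8 239.3] yaw 147.0 j [ 0.54  0.33 -0.76  1.85  0.26  1.07  0.68] F [-0.1 -0.5  0.4]
offset [-59.2   5.1 131.2] dr [ 0.  -0.1  0. ]
hub [224. 273.] [240. 248.]
hnd [282. 291.] [269. 237.]
hndb [281. 269.] [270. 251.]
ball [289. 152.] [275. 201.]
```

View pics/d.png

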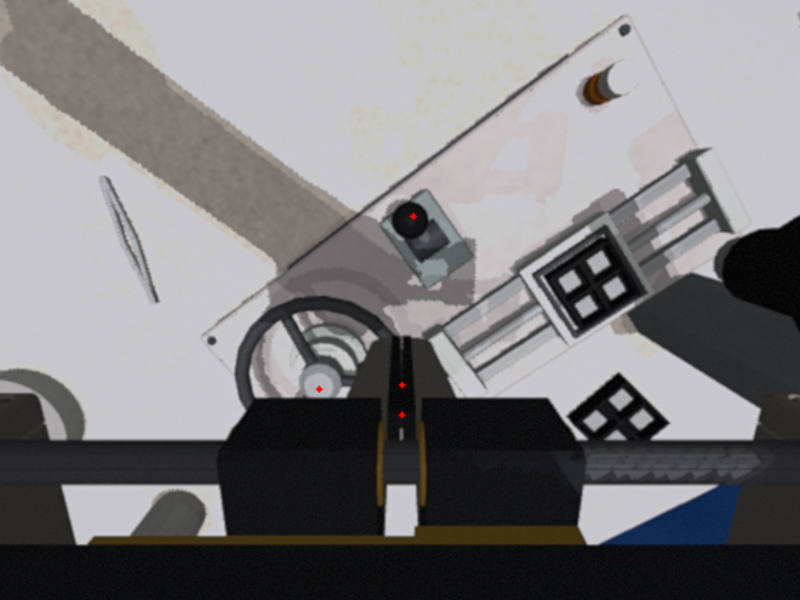

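```bash
python3 -m handwheel '[{"gripper":1,"offset":[-25,2,0],"dr":[0,0,0]},{"gripper":1,"offset":[-57,5,10],"dr":[0,0,0]},{"gripper":1,"offset":[-57,5,35],"dr":[0,0,0]},{"gripper":1,"offset":[-57,5,65],"dr":[0,0,0]},{"gripper":1,"offset":[-57,5,95],"dr":[0,0,0]},{"gripper":1,"offset":[-57,5,120],"dr":[0,0,0]},{"gripper":1,"offset":[-57,5,131],"dr":[0,0,0]},{"gripper":1,"offset":[-57,5,131],"dr":[0,0,0]}]'
python3 go.py 562 -91 108 147
python3 - <<'E'
from h import *
p=read("scene")
cv2.imwrite("pics/e.png",cv2.resize(p["frame"][150:345,180:440],(780,585),interpolation=cv2.INTER_CUBIC)[...,::-1])
E
```

```text
t: 4.12
eef_pos: [572.0, -17.0, 106.3]
ee_rot: [0.288, 0.958, -0.001, -0.002]
contact_force: [-0.0, -0.1, 1.4]
finger_gap: 0.4
grip_force: 0.0
t 4.1167 pos [572.  -17.  106.3] yaw 146.5 j [ 0.46  0.57 -0.64  1.85  0.44  0.87  0.59] F [-0.  -0.1  1.4]
offset [-32.4 -67.2  -1.6] dr [-0.2 -0.2 -0.5]
```

View pics/e.png

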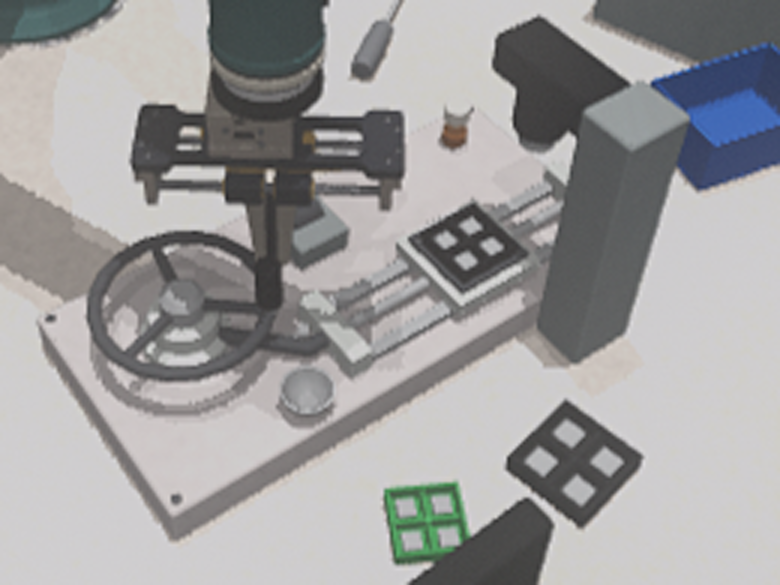

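```bash
python3 -m handwheel '[{"gripper":1,"offset":[-5,0,0],"dr":[0,0,0]},{"gripper":1,"offset":[-10,0,0],"dr":[0,0,0]},{"gripper":1,"offset":[-14.7,1.4,0],"dr":[0,0,4]},{"gripper":1,"offset":[-19.5,2.4,0],"dr":[0,0,8]},{"gripper":1,"offset":[-24.4,3.1,0],"dr":[0,0,12]},{"gripper":1,"offset":[-29.3,3.5,0],"dr":[0,0,16]},{"gripper":1,"offset":[-34.2,3.5,0],"dr":[0,0,20]},{"gripper":1,"offset":[-39,3.2,0],"dr":[0,0,24]}]'
python3 go.py 562 -91 108 123
```

```text
t: 4.83
eef_pos: [609.5, -33.6, 110.4]
ee_rot: [0.481, 0.877, 0.001, 0.001]
contact_force: [-1.3, 2.7, 1.6]
finger_gap: 0.7
grip_force: 1.5
t 4.8333 pos [609.5 -33.6 110.4] yaw 122.5 j [ 0.39  0.59 -0.53  1.76  0.37  0.89  0.27] F [-1.3  2.7  1.6]
offset [-22.9 -70.9   2.2] dr [ 0.2  0.  -0.5]
```

```bash
python3 -m handwheel '[{"gripper":1,"offset":[-6,1,0.5],"dr":[0,0,5]},{"gripper":1,"offset":[-12,2,1],"dr":[0,0,10]},{"gripper":1,"offset":[-18,2,1],"dr":[0,0,15]},{"gripper":1,"offset":[-24,2,1],"dr":[0,0,20]},{"gripper":1,"offset":[-30,1,1],"dr":[0,0,25]},{"gripper":1,"offset":[-36,0,1],"dr":[0,0,30]},{"gripper":1,"offset":[-42,-1.5,1],"dr":[0,0,35]},{"gripper":1,"offset":[-47.8,-3.5,1],"dr":[0,0,40]}]'
python3 go.py 562 -91 108 83
```

```text
t: 5.5
eef_pos: [633.3, -75.4, 109.8]
ee_rot: [0.752, 0.659, 0.002, 0.001]
contact_force: [0.5, 2.6, -0.3]
finger_gap: 0.7
grip_force: 1.6
t 5.5 pos [633.3 -75.4 109.8] yaw 82.5 j [ 0.33  0.6  -0.36  1.7   0.25  0.89 -0.26] F [ 0.5  2.6 -0.3]
offset [-24.8 -68.6   1.5] dr [ 0.2 -0.1 -0.5]
```

```bash
python3 -m handwheel '[{"gripper":1,"offset":[-6,1.6,0.5],"dr":[0,0,5]},{"gripper":1,"offset":[-12,2.8,1],"dr":[0,0,10]},{"gripper":1,"offset":[-18.2,3.4,1],"dr":[0,0,15]},{"gripper":1,"offset":[-24.4,3.4,1],"dr":[0,0,20]},{"gripper":1,"offset":[-30.5,2.9,1],"dr":[0,0,25]},{"gripper":1,"offset":[-36.5,1.9,1],"dr":[0,0,30]},{"gripper":1,"offset":[-42.5,0.3,1],"dr":[0,0,35]},{"gripper":1,"offset":[-48.3,-1.8,1],"dr":[0,0,40]}]'
python3 go.py 562 -91 108 43
```

```text
t: 6.17
eef_pos: [626.2, -123.6, 109.3]
ee_rot: [0.932, 0.362, 0.003, 0.001]
contact_force: [2.3, 2.7, 1.0]
finger_gap: 0.9
grip_force: 1.6
t 6.1667 pos [ 626.2 -123.6  109.3] yaw 42.5 j [ 0.28  0.57 -0.19  1.71  0.13  0.87 -0.79] F [2.3 2.7 1. ]
offset [-25.4 -67.4   0.9] dr [ 0.2 -0.3 -0.5]
```

```bash
python3 -m handwheel '[{"gripper":1,"offset":[-6,1.6,0.5],"dr":[0,0,5]},{"gripper":1,"offset":[-12,2.8,1],"dr":[0,0,10]},{"gripper":1,"offset":[-18.2,3.4,1],"dr":[0,0,15]},{"gripper":1,"offset":[-24.4,3.4,1],"dr":[0,0,20]},{"gripper":1,"offset":[-30.5,2.9,1],"dr":[0,0,25]},{"gripper":1,"offset":[-36.5,1.9,1],"dr":[0,0,30]},{"gripper":1,"offset":[-42.5,0.3,1],"dr":[0,0,35]},{"gripper":1,"offset":[-48.3,-1.8,1],"dr":[0,0,40]}]'
python3 go.py 562 -91 108 3
```

```text
t: 6.83
eef_pos: [590.0, -156.4, 108.5]
ee_rot: [1.0, 0.021, 0.004, 0.001]
contact_force: [3.3, 0.7, 1.0]
finger_gap: 0.4
grip_force: 1.7
t 6.8333 pos [ 590.  -156.4  108.5] yaw 2.4 j [ 0.22  0.52 -0.02  1.79  0.01  0.82 -1.33] F [3.3 0.7 1. ]
offset [-25.2 -66.5   0.2] dr [ 0.1 -0.5 -0.6]
```

```bash
python3 -m handwheel '[{"gripper":1,"offset":[-6,1.8,0],"dr":[0,0,5]},{"gripper":1,"offset":[-12,3.2,0],"dr":[0,0,10]},{"gripper":1,"offset":[-18.2,4,0],"dr":[0,0,15]},{"gripper":1,"offset":[-24.4,4.2,0],"dr":[0,0,20]},{"gripper":1,"offset":[-30.5,3.8,0],"dr":[0,0,25]},{"gripper":1,"offset":[-36.5,2.9,0],"dr":[0,0,30]},{"gripper":1,"offset":[-42.5,1.3,0],"dr":[0,0,35]},{"gripper":1,"offset":[-48.3,-0.5,0],"dr":[0,0,40]}]'
python3 go.py 562 -91 108 -37
```

```text
t: 7.5
eef_pos: [541.6, -158.9, 108.4]
ee_rot: [0.947, -0.322, 0.004, -0.0]
contact_force: [2.6, -2.1, 2.1]
finger_gap: 0.2
grip_force: 1.7
t 7.5 pos [ 541.6 -158.9  108.4] yaw -37.6 j [ 0.11  0.45  0.15  1.92 -0.1   0.77 -1.92] F [ 2.6 -2.1  2.1]
offset [-25.2 -66.2   0.5] dr [-0.2 -0.4 -0.6]
```

```bash
python3 -m handwheel '[{"gripper":1,"offset":[-6,1.8,0],"dr":[0,0,5]},{"gripper":1,"offset":[-12,3.2,0],"dr":[0,0,10]},{"gripper":1,"offset":[-18.2,4,0],"dr":[0,0,15]},{"gripper":1,"offset":[-24.4,4.2,0],"dr":[0,0,20]},{"gripper":1,"offset":[-30.5,3.8,0],"dr":[0,0,25]},{"gripper":1,"offset":[-36.5,2.9,0],"dr":[0,0,30]},{"gripper":1,"offset":[-42.5,1.3,0],"dr":[0,0,35]},{"gripper":1,"offset":[-48.3,-0.5,0],"dr":[0,0,40]}]'
python3 go.py 562 -91 108 -77
python3 - <<'E'
from h import *
p=read("scene")
cv2.imwrite("pics/f.png",cv2.resize(p["frame"][150:345,180:440],(780,585),interpolation=cv2.INTER_CUBIC)[...,::-1])
s=r.state(); M=R.from_quat(s["ee_rot"])
print("contact pt",(s["eef_pos"]+M.apply([-20.5,0,0])))
E
```

```text
t: 8.17
eef_pos: [502.9, -129.5, 108.1]
ee_rot: [0.779, -0.627, 0.003, -0.001]
contact_force: [0.7, -3.1, 2.3]
finger_gap: 0.3
grip_force: 1.7
t 8.1667 pos [ 502.9 -129.5  108.1] yaw -77.6 j [-0.07  0.4   0.32  2.03 -0.18  0.73 -2.57] F [ 0.7 -3.1  2.3]
offset [-24.9 -66.    0.4] dr [-0.4 -0.2 -0.6]
contact pt [ 497.48731534 -108.02537539  107.66412342]
```

View pics/f.png

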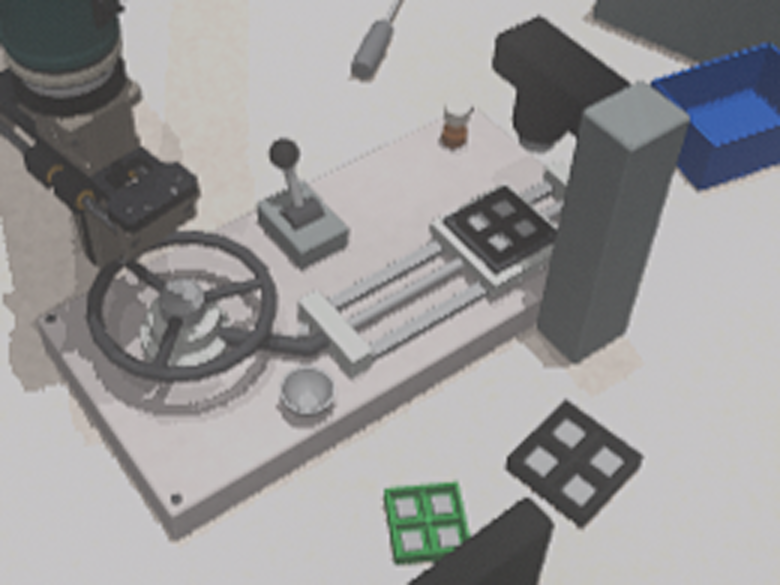

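```bash
python3 -m handwheel '[{"gripper":1,"offset":[8,0,0],"dr":[0,0,0]},{"gripper":1,"offset":[20,0,-10],"dr":[0,0,0]},{"gripper":1,"offset":[25,0,-40],"dr":[0,0,0]},{"gripper":1,"offset":[25,0,-70],"dr":[0,0,-7]},{"gripper":1,"offset":[25,0,-70],"dr":[0,0,-14]},{"gripper":1,"offset":[25,0,-70],"dr":[0,0,-21]},{"gripper":1,"offset":[25,0,-70],"dr":[0,0,-28]},{"gripper":1,"offset":[25,0,-70],"dr":[0,0,-35]}]'
python3 -m handwheel '[{"gripper":1,"offset":[0,0,0],"dr":[0,0,-7]},{"gripper":1,"offset":[0,0,0],"dr":[0,0,-14]},{"gripper":1,"offset":[0,0,0],"dr":[0,0,-21]},{"gripper":1,"offset":[0,0,0],"dr":[0,0,-28]},{"gripper":1,"offset":[0,0,0],"dr":[0,0,-35]},{"gripper":1,"offset":[0,0,0],"dr":[0,0,-42]},{"gripper":1,"offset":[0,0,0],"dr":[0,0,-49]},{"gripper":1,"offset":[0,0,0],"dr":[0,0,-56]}]'
python3 -m handwheel '[{"gripper":1,"offset":[0,0,0],"dr":[0,0,-7]},{"gripper":1,"offset":[0,0,0],"dr":[0,0,-14]},{"gripper":1,"offset":[0,0,0],"dr":[0,0,-21]},{"gripper":1,"offset":[0,0,0],"dr":[0,0,-28]},{"gripper":1,"offset":[0,0,0],"dr":[0,0,-35]},{"gripper":1,"offset":[0,0,0],"dr":[0,0,-42]},{"gripper":1,"offset":[0,0,0],"dr":[0,0,-49]},{"gripper":1,"offset":[0,0,0],"dr":[0,0,-56]}]'
python3 go.py 504 -139 108 103
```

```text
t: 8.88
eef_pos: [506.4, -153.0, 176.6]
ee_rot: [0.934, -0.357, 0.001, -0.0]
contact_force: [-0.3, -0.9, -0.5]
finger_gap: 0.8
grip_force: 0.0
t: 9.55
eef_pos: [506.2, -153.1, 176.3]
ee_rot: [0.992, 0.123, 0.001, 0.0]
contact_force: [0.3, 0.2, -0.8]
finger_gap: 0.1
grip_force: 0.0
t: 10.22
eef_pos: [506.3, -153.2, 176.3]
ee_rot: [0.818, 0.575, 0.001, 0.0]
contact_force: [-0.8, -0.8, -0.5]
finger_gap: 0.5
grip_force: 0.0
t 10.2167 pos [ 506.3 -153.2  176.3] yaw 70.1 j [ 0.34  0.32 -0.13  1.93  0.05  0.9  -0.16] F [-0.8 -0.8 -0.5]
offset [12.6 -7.  68.3] dr [  0.1  -0.  -32.9]
```

```bash
python3 -m handwheel '[{"gripper":1,"offset":[0,0,0],"dr":[0,0,-7]},{"gripper":1,"offset":[0,0,0],"dr":[0,0,-14]},{"gripper":1,"offset":[0,0,0],"dr":[0,0,-21]},{"gripper":1,"offset":[0,0,0],"dr":[0,0,-28]},{"gripper":1,"offset":[0,0,20],"dr":[0,0,-35]},{"gripper":1,"offset":[0,0,45],"dr":[0,0,-35]},{"gripper":1,"offset":[0,0,68],"dr":[0,0,-35]},{"gripper":1,"offset":[0,0,68],"dr":[0,0,-35]}]'
python3 go.py 562 -91 108 105
python3 - <<'E'
from h import *
p=read("wrist")
for X in [(562,-91,100),(497.5,-108,140)]: cv2.circle(p["frame"],tuple(int(v) for v in proj(p,X)),2,(255,0,0),-1)
cv2.imwrite("pics/g.png",cv2.resize(p["frame"],(800,600))[...,::-1])
E
```

```text
t: 10.88
eef_pos: [503.2, -152.6, 104.4]
ee_rot: [0.61, 0.792, -0.001, -0.003]
contact_force: [-0.6, 0.2, 0.2]
finger_gap: 0.7
grip_force: 0.0
t 10.8833 pos [ 503.2 -152.6  104.4] yaw 104.8 j [ 0.42  0.43 -0.23  1.98  0.13  0.76  0.37] F [-0.6  0.2  0.2]
offset [44.6 72.5 -3.8] dr [-0.3 -0.2 -0.2]
```

View pics/g.png

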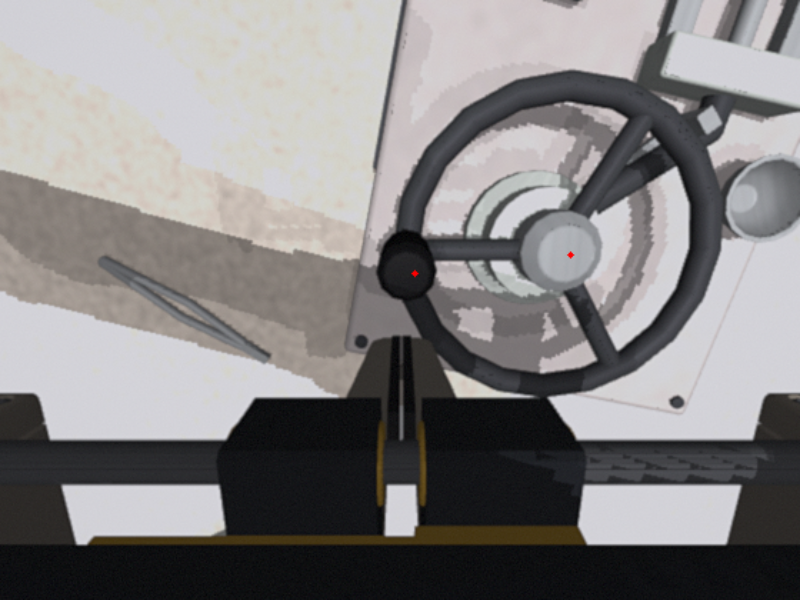

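```bash
python3 - <<'E'
from h import *
p=read("wrist"); H=atz(p,562*.7,250*.7,100); h=atz(p,407*.7,272*.7,140)
print("hub",H,"handle",h, np.hypot(*(h-H)[:2]),np.degrees(np.arctan2(*(h-H)[[1,0]])))
for z in (55,65,75,85):
    P=atz(p,712*.7,115*.7,z); d=P-H; print(z,P.round(),np.hypot(*d[:2]),np.degrees(np.arctan2(d[1],d[0])))
cv2.imwrite("pics/h.png",cv2.resize(p["frame"][40:140,440:540],(600,600),interpolation=cv2.INTER_CUBIC)[...,::-1])
E
python3 go.py 560 -91 108 105
```

```text
hub [560.06065253 -90.34995748 100.        ] handle [ 495.87405457 -108.64648765  140.        ] 66.74340697756219 -164.08968259705082
55 [627. -11.  55.] 103.94370544734775 50.15008821441561
65 [620. -14.  65.] 97.48366981903241 51.7794805756766
75 [614. -17.  75.] 91.11361255854096 53.638390125173444
85 [608. -20.  85.] 84.85380037670888 55.774104706327165
t 10.9833 pos [ 505.8 -152.8  107.8] yaw 104.7 j [ 0.42  0.42 -0.23  1.97  0.13  0.76  0.37] F [-0.5  0.1  0.2]
offset [46.  68.2 -0.2] dr [-0.  -0.  -0.3]
```

View pics/h.png

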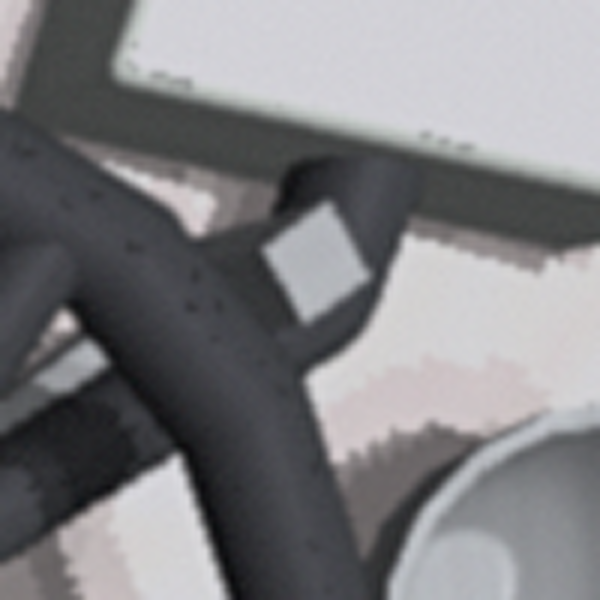

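```bash
python3 -m handwheel '[{"gripper":1,"offset":[10,0,0],"dr":[0,0,0]},{"gripper":1,"offset":[18,0,0],"dr":[0,0,0]},{"gripper":1,"offset":[22,0,0],"dr":[0,0,0]},{"gripper":1,"offset":[25,0,0],"dr":[0,0,0]},{"gripper":1,"offset":[30,-1.6,0],"dr":[0,0,5]},{"gripper":1,"offset":[36,-2.8,0],"dr":[0,0,10]},{"gripper":1,"offset":[42.4,-3.4,0],"dr":[0,0,15]},{"gripper":1,"offset":[48.6,-3.4,0],"dr":[0,0,20]}]'
python3 go.py 560 -90.5 108 85
```

```text
t: 11.65
eef_pos: [490.6, -107.2, 108.7]
ee_rot: [0.741, 0.672, 0.0, 0.002]
contact_force: [-0.1, -2.1, 1.6]
finger_gap: 0.9
grip_force: 1.7
t 11.65 pos [ 490.6 -107.2  108.7] yaw 84.4 j [ 0.28  0.38 -0.16  2.04  0.09  0.73 -0.03] F [-0.1 -2.1  1.6]
offset [23.3 67.4  0.8] dr [ 0.1  0.1 -0.6]
```

```bash
python3 -m handwheel '[{"gripper":1,"offset":[6,-1.6,0],"dr":[0,0,5]},{"gripper":1,"offset":[12,-2.8,0],"dr":[0,0,10]},{"gripper":1,"offset":[18.4,-3.4,0],"dr":[0,0,15]},{"gripper":1,"offset":[24.6,-3.4,0],"dr":[0,0,20]},{"gripper":1,"offset":[30.8,-2.9,0],"dr":[0,0,25]},{"gripper":1,"offset":[36.9,-1.9,0],"dr":[0,0,30]},{"gripper":1,"offset":[43,-0.3,0],"dr":[0,0,35]},{"gripper":1,"offset":[48.8,1.8,0],"dr":[0,0,40]}]'
python3 go.py 560 -90.5 108 45
```

```text
t: 12.32
eef_pos: [495.8, -58.1, 108.2]
ee_rot: [0.926, 0.378, -0.0, 0.0]
contact_force: [-2.1, -1.3, 2.7]
finger_gap: 0.8
grip_force: 1.6
t 12.3167 pos [495.8 -58.1 108.2] yaw 44.4 j [ 0.07  0.37 -0.02  2.05  0.01  0.72 -0.76] F [-2.1 -1.3  2.7]
offset [23.2 68.   0.2] dr [ 0.   0.1 -0.6]
```

```bash
python3 -m handwheel '[{"gripper":1,"offset":[6,-1.6,0],"dr":[0,0,5]},{"gripper":1,"offset":[12,-2.8,0],"dr":[0,0,10]},{"gripper":1,"offset":[18.4,-3.4,0],"dr":[0,0,15]},{"gripper":1,"offset":[24.6,-3.4,0],"dr":[0,0,20]},{"gripper":1,"offset":[30.8,-2.9,0],"dr":[0,0,25]},{"gripper":1,"offset":[36.9,-1.9,0],"dr":[0,0,30]},{"gripper":1,"offset":[43,-0.3,0],"dr":[0,0,35]},{"gripper":1,"offset":[48.8,1.8,0],"dr":[0,0,40]}]'
python3 go.py 560 -90.5 108 5
python3 - <<'E'
from h import *
s=r.state(); P=s["eef_pos"]+R.from_quat(s["ee_rot"]).apply([20.5,0,0]); print(P, np.degrees(np.arctan2(P[1]+90.5,P[0]-560)))
E
```

```text
t: 12.98
eef_pos: [531.3, -24.1, 108.0]
ee_rot: [0.999, 0.039, -0.001, -0.0]
contact_force: [-2.3, -0.7, 3.1]
finger_gap: 0.5
grip_force: 1.6
t 12.9833 pos [531.3 -24.1 108. ] yaw 4.5 j [-0.12  0.41  0.13  1.98 -0.07  0.75 -1.44] F [-2.3 -0.7  3.1]
offset [23.5 68.4 -0.1] dr [-0.   0.1 -0.5]
[551.69314642 -22.4982132  107.91790214] 96.96454097549919
```

```bash
python3 -m handwheel '[{"gripper":1,"offset":[6,-1.6,0],"dr":[0,0,5]},{"gripper":1,"offset":[12,-2.8,0],"dr":[0,0,10]},{"gripper":1,"offset":[18.4,-3.4,0],"dr":[0,0,15]},{"gripper":1,"offset":[24.6,-3.4,0],"dr":[0,0,20]},{"gripper":1,"offset":[30.8,-2.9,0],"dr":[0,0,25]},{"gripper":1,"offset":[36.9,-1.9,0],"dr":[0,0,30]},{"gripper":1,"offset":[43,-0.3,0],"dr":[0,0,35]},{"gripper":1,"offset":[48.8,1.8,0],"dr":[0,0,40]}]'
python3 go.py 560 -90.5 108 -35
python3 - <<'E'
from h import *
s=r.state(); P=s["eef_pos"]+R.from_quat(s["ee_rot"]).apply([20.5,0,0]); print(P, np.degrees(np.arctan2(P[1]+90.5,P[0]-560)))
p=read("scene")
cv2.imwrite("pics/i.png",cv2.resize(p["frame"][190:290,190:330],(784,560),interpolation=cv2.INTER_CUBIC)[...,::-1])
E
```

```text
t: 13.65
eef_pos: [580.4, -20.7, 108.0]
ee_rot: [0.952, -0.305, -0.001, -0.001]
contact_force: [-2.3, 1.0, 1.6]
finger_gap: 0.5
grip_force: 1.6
t 13.65 pos [580.4 -20.7 108. ] yaw -35.5 j [-0.25  0.49  0.29  1.88 -0.19  0.81 -2.05] F [-2.3  1.   1.6]
offset [23.9 68.7 -0.1] dr [-0.   0.1 -0.5]
[597.12415149 -32.59672376 107.95165388] 57.334411987845066
```

View pics/i.png

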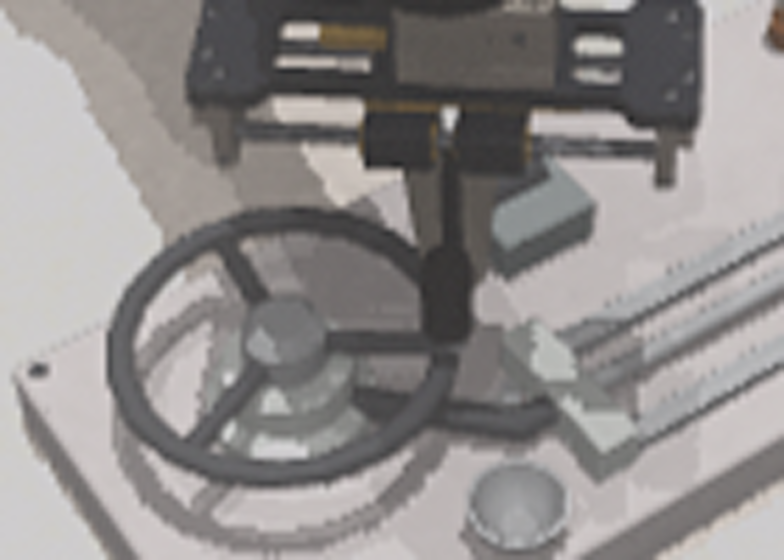

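```bash
python3 -m handwheel '[{"gripper":1,"offset":[2.2,-0.6,0],"dr":[0,0,1.7]},{"gripper":1,"offset":[4.2,-1.1,0],"dr":[0,0,3.4]},{"gripper":1,"offset":[4.2,-1.1,0],"dr":[0,0,3.4]},{"gripper":1,"offset":[4.2,-1.1,0],"dr":[0,0,3.4]},{"gripper":1,"offset":[-6,0,0],"dr":[0,0,3.4]},{"gripper":1,"offset":[-20,0,-10],"dr":[0,0,3.4]},{"gripper":1,"offset":[-22,0,-45],"dr":[0,0,3.4]},{"gripper":1,"offset":[-22,0,-82],"dr":[0,0,3.4]}]'
python3 go.py 430 48 190 2.4
python3 - <<'E'
from h import *
p=read("scene")
g=p["frame"]
for d in cams.regions_of(p,"wheel_handle"):print(d["conf"],d["extent"])
cv2.imwrite("pics/j.png",cv2.resize(g[150:345,180:440],(780,585),interpolation=cv2.INTER_CUBIC)[...,::-1])
E
```

```text
t: 14.37
eef_pos: [560.3, -9.3, 188.6]
ee_rot: [0.944, -0.331, -0.002, 0.001]
contact_force: [1.9, -0.6, 0.9]
finger_gap: 0.4
grip_force: 0.0
t 14.3667 pos [560.3  -9.3 188.6] yaw -38.6 j [-0.31  0.35  0.34  1.87 -0.14  0.95 -2.16] F [ 1.9 -0.6  0.9]
offset [-137.5   36.6   -0.8] dr [  0.1   0.3 -41. ]
0.66 [207.3, 225.8, 275.3, 276.2]
0.44 [326.1, 182.2, 335.5, 199.2]
```

View pics/j.png

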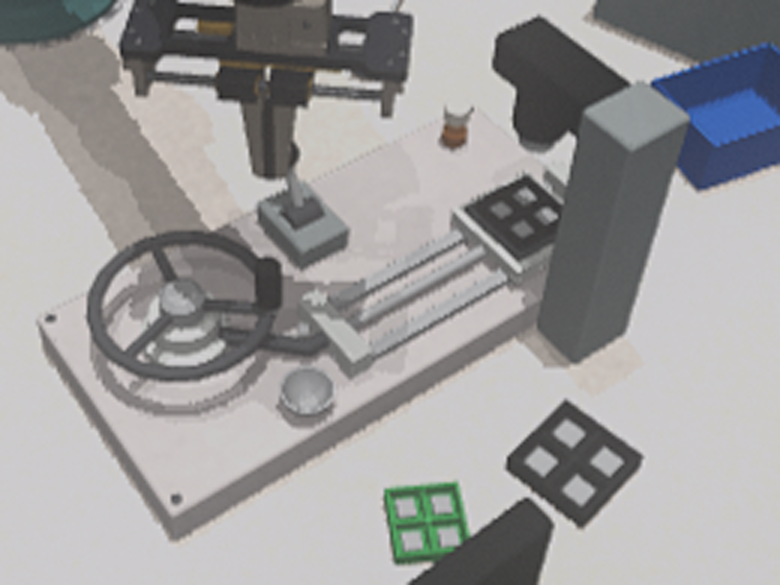

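```bash
python3 -m handwheel '[{"gripper":1,"offset":[-20,5,0],"dr":[0,0,-6]},{"gripper":1,"offset":[-45,12,0],"dr":[0,0,-12]},{"gripper":1,"offset":[-70,19,0],"dr":[0,0,-18]},{"gripper":1,"offset":[-95,25,0],"dr":[0,0,-24]},{"gripper":1,"offset":[-120,32,0],"dr":[0,0,-30]},{"gripper":1,"offset":[-137,37,0],"dr":[0,0,-36]},{"gripper":1,"offset":[-137,37,0],"dr":[0,0,-41]},{"gripper":1,"offset":[-137,37,0],"dr":[0,0,-41]}]'
python3 go.py 435 48 108 2.4
```

```text
t: 15.13
eef_pos: [431.9, 47.3, 189.4]
ee_rot: [1.0, 0.022, 0.0, -0.0]
contact_force: [-0.5, -0.9, -0.1]
finger_gap: 0.7
grip_force: 0.0
t 15.1333 pos [431.9  47.3 189.4] yaw 2.5 j [-0.36  0.13  0.19  2.14 -0.03  0.87 -1.68] F [-0.5 -0.9 -0.1]
offset [ 3.1 -0.5 81.4] dr [-0.  -0.   0.1]
```

```bash
python3 -m handwheel '[{"gripper":1,"offset":[0,0,20],"dr":[0,0,0]},{"gripper":1,"offset":[0,0,45],"dr":[0,0,0]},{"gripper":1,"offset":[0,0,70],"dr":[0,0,0]},{"gripper":1,"offset":[0,0,80],"dr":[0,0,0]},{"gripper":1,"offset":[8,0,80],"dr":[0,0,0]},{"gripper":1,"offset":[18,0,80],"dr":[0,0,0]},{"gripper":1,"offset":[26,0,80],"dr":[0,0,0]},{"gripper":1,"offset":[32,0,80],"dr":[0,0,0]}]'
python3 -m handwheel '[{"gripper":1,"offset":[6,0,0],"dr":[0,0,0]},{"gripper":1,"offset":[12,0,0],"dr":[0,0,0]},{"gripper":1,"offset":[18,0,0],"dr":[0,0,0]},{"gripper":1,"offset":[24,0,0],"dr":[0,0,0]},{"gripper":1,"offset":[29,0,0],"dr":[0,0,0]},{"gripper":1,"offset":[34,0,0],"dr":[0,0,0]},{"gripper":1,"offset":[38,0,0],"dr":[0,0,0]},{"gripper":1,"offset":[40,0,0],"dr":[0,0,0]}]'
```

```text
t: 15.8
eef_pos: [466.9, 48.3, 110.5]
ee_rot: [1.0, 0.019, 0.001, -0.0]
contact_force: [-2.3, -0.5, 1.6]
finger_gap: 0.3
grip_force: 1.2
t: 16.47
eef_pos: [505.6, 50.0, 109.5]
ee_rot: [1.0, 0.02, 0.0, -0.0]
contact_force: [-0.6, 0.9, 0.3]
finger_gap: 0.6
grip_force: 0.5
```

```bash
python3 -m handwheel '[{"gripper":1,"offset":[3,0,0],"dr":[0,0,0]},{"gripper":1,"offset":[6,0,0],"dr":[0,0,0]},{"gripper":1,"offset":[9,0,0],"dr":[0,0,0]},{"gripper":1,"offset":[11,0,0],"dr":[0,0,0]},{"gripper":1,"offset":[12,0,0],"dr":[0,0,0]}]'
python3 -m handwheel '[{"gripper":1,"offset":[1,0,0],"dr":[0,0,0]},{"gripper":1,"offset":[2,0,0],"dr":[0,0,0]}]'
```

```text
t: 16.88
eef_pos: [517.1, 50.3, 109.4]
ee_rot: [1.0, 0.02, -0.0, 0.0]
contact_force: [-0.7, -0.2, -1.3]
finger_gap: 0.5
grip_force: 0.6
t: 17.05
eef_pos: [517.6, 50.3, 109.2]
ee_rot: [1.0, 0.02, -0.002, 0.0]
contact_force: [-5.8, 0.0, 2.1]
finger_gap: 0.2
grip_force: 3.1
```

```bash
python3 -m handwheel '[{"gripper":1,"offset":[1,0,0],"dr":[0,0,0]},{"gripper":1,"offset":[1.5,0,0],"dr":[0,0,0]},{"gripper":1,"offset":[1.5,0,0],"dr":[0,0,0]},{"gripper":1,"offset":[1.5,0,0],"dr":[0,0,0]}]'
```

```text
t: 17.38
eef_pos: [517.7, 50.3, 109.2]
ee_rot: [1.0, 0.02, -0.003, 0.0]
contact_force: [-8.1, -0.4, 4.7]
finger_gap: 0.6
grip_force: 4.0
```

At the lever's stop (TCP no longer advances, force climbing). Retreat and check.

```bash
python3 -m handwheel '[{"gripper":1,"offset":[-8,0,0],"dr":[0,0,0]},{"gripper":1,"offset":[-30,0,0],"dr":[0,0,0]},{"gripper":1,"offset":[-65,0,0],"dr":[0,0,0]},{"gripper":1,"offset":[-95,0,-20],"dr":[0,0,0]},{"gripper":1,"offset":[-105,0,-55],"dr":[0,0,0]},{"gripper":1,"offset":[-105,0,-90],"dr":[0,0,0]},{"gripper":1,"offset":[-105,0,-110],"dr":[0,0,0]},{"gripper":1,"offset":[-105,0,-110],"dr":[0,0,0]}]'
python3 - <<'E'
from h import *
p=read("scene")
# black ball: dark blob near predicted end position; dark grip near handle
g=cv2.cvtColor(p["frame"],cv2.COLOR_RGB2GRAY)
for n,X in dict(ball_end=(544,50,115),ball_start=(486,48,115),handle=(600,-35,116)).items():
    u,v=proj(p,X); u,v=int(u),int(v); w=g[v-9:v+10,u-9:u+10]; y,x=np.nonzero(w<65)
    c=(u-9+x.mean(),v-9+y.mean()) if len(x) else None
    print(n,(u,v),len(x),c, atz(p,*c,X[2]).round(0) if c else "")
for l in("clamp_tip","tray_mid","vial","dish_rim"):
    for d in cams.regions_of(p,l): print(l,round(d["conf"],2),np.round(d["extent"]))
print(r.state()["contact_force"])
E
```

```text
t: 18.05
eef_pos: [419.1, 47.0, 224.4]
ee_rot: [1.0, 0.02, 0.006, -0.001]
contact_force: [0.1, -0.1, -0.2]
finger_gap: 0.5
grip_force: 0.0
ball_end (288, 215) 3 (np.float64(287.3333333333333), np.float64(216.33333333333334)) [546.  46. 115.]
ball_start (275, 201) 0 None 
handle (269, 244) 91 (np.float64(268.83516483516485), np.float64(245.42857142857142)) [602. -38. 116.]
clamp_tip 0.62 [210. 224. 271. 278.]
tray_mid 0.83 [345. 285. 396. 324.]
tray_mid 0.75 [310. 310. 340. 337.]
tray_mid 0.57 [340. 209. 366. 230.]
vial 0.53 [327. 183. 337. 198.]
dish_rim 0.63 [276. 272. 291. 288.]
[ 0.53598916 -0.4073961  -0.62490834]
```

Run:
```python
from h import *
p=read("scene"); g=cv2.cvtColor(p["frame"],cv2.COLOR_RGB2GRAY)
print(g[205:226:1,278:300:2])
y,x=np.nonzero(g[203:228,276:301]<82); c=(276+x.mean(),203+y.mean()); print(len(x),c,atz(p,*c,115))
```

```text
[[151 151 155 197 196 196 195 186 169 182 180]
 [150 147 150 187 193 193 186 168 182 179 178]
 [153 148 152 160 189 180 170 181 178 178 178]
 [154 151 152 152 179 169 182 177 178 178 178]
 [154 146 154 121 128 150 167 178 177 177 179]
 [145 141 147  81  66  65 117 180 177 177 185]
 [134 144 119  69  72  72  74 169 176 184 193]
 [145 138  99  70  76  74  68 142 183 193 193]
 [139 138  72  71  75  74  71 133 194 192 193]
 [139 138  74  70  73  72  70 108 193 192 192]
 [139 138  74  69  73  71  68 111 193 191 191]
 [138 126  84  67  70  70  67 141 191 190 191]
 [126  96  97  67  70  68  67 181 191 191 191]
 [ 97  87 103  73  65  66 104 196 191 189 191]
 [ 86  95  98  87  70  99 146 192 188 189 191]
 [ 89 100  97  94  81 128 155 192 189 189 191]
 [ 92  96  96  85  82 122 140 181 190 190 190]
 [ 96  90  87  78  92 134 142 149 192 191 190]
 [ 92  86  76  83 127 143 142 142 181 191 189]
 [ 86  82  80  96 136 143 143 141 149 191 189]
 [ 73  94  93  98 105 130 143 141 145 180 190]]
91 (np.float64(285.75824175824175), np.float64(215.47252747252747)) [542.0863162   44.31107104 115.        ]
```

The ball is about 58 mm from where it started (x 486 to about 543), so the lever is fully over. The handle is back at its starting pixel.

```bash
python3 -c "
from cell import r
print(r.hand_in())"
```

```text
the job is handed in; nothing more can be done
None
```

The job is handed in, with no verdict returned: the camera shows the wheel handle back at its starting spot after one clockwise turn and the clamp lever over at its stop, and the arm had backed clear.

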